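# Find the hidden release notch of the stamping jig

### The job

The brass blank in the stamping jig is held down by the clamp bar, and the jig's release key is hidden in a shallow notch somewhere along its far top edge, behind the fence. Find the notch by feeling gently along that edge with the fingertips, press the key inside it fully down so that the clamp bar lifts, and finish while still holding the key down. Do not disturb the blank or the small things standing round the jig.

Things in the scene. Friction and masses are not known exactly. Their poses are not given: they have to be found in the camera images.
- stamping_jig: fixed jig, grey base plate 112 x 264 x 20 mm. Origin on the bench under the middle of the far edge (a steel ledge); y runs along the edge, x across it, away from the fence and robot, z up. Steel fence from x -37 to -27 mm, its top 60 mm above the bench. In front of it (x -88 to -37 mm) lie blank and clamp bar, none higher than 55 mm
- edge_middle (a point): centre of the ledge's flat top, 45 mm above the bench; axes as the jig's. The ledge is 44 mm wide (x) and 264 mm long (y), rigid, of butted steel blocks, open on its far side; the fence stands 15 mm above it. The one notch lies wholly within y -115 to +115 mm, elsewhere each time and barely visible: 40 mm long in y, across the full width, between upright walls 3 mm thick
- release_key (a joint): the sprung steel key that is the floor of the notch, its top 4 mm below the ledge at rest. Value 0 at rest, grows as it is pressed straight down, full travel 0.006 m (key top then 10 mm below the ledge). Starts to move at about 3 N, at the bottom stop from about 10 N; springs back when let go
- clamp_bar (a joint): height by which the aluminium clamp bar is lifted off the blank (m), driven one to one by the release key, 0 to 0.006
- blank: brass blank strip 26 x 170 x 4 mm, loose under the clamp bar in the jig; origin at the centre of its underside; to be left alone
- flux_jar: white screw-top jar 38 mm across, 61 mm tall, standing on the bench to the right of the jig; origin at the centre of its underside; to be left alone
- punch_4: steel disc punch, upright cylinder 20 mm across, 54 mm tall, to the right of the jig; origin at the centre of its underside; to be left alone
- findings_dish: low round dish 68 mm across, 19 mm tall, to the right of the jig, near the bench end; origin at the centre of its underside; to be left alone

How it is judged:
By the outcome, as a careful person would: the job done as asked, in the order asked, and still so for the second after the job is handed in, while the arm keeps its last pose, push and grip.
It also fails if it takes over 67 s, if anything falls off the work surface, if the arm or the gripper's body presses on something with over 40 N, if the wrist force passes 120 N, or if a joint passes its speed limit or range.

### The arm

A 7-joint arm with a two-finger parallel gripper is mounted at the origin on the work surface; the furniture and walls round the work are solid. World frame = base frame: x ahead of the robot, y to its left, z up, the work surface at z = 0. Lengths are in m, angles in rad, forces in N, time in s.
With the tool pointing down it reaches from about 0.4 to 0.85 m from the base axis. Payload 4.4 kg.
Tool frame: the origin (TCP) lies at the centre of the arm's flange, where the gripper is bolted on; the fingertips stand 199 mm ahead of it and the grasp point (between the pads) lies 180 mm ahead of it; z points along the fingers, y is the line along which they close (so a half turn about z gives the same grasp; the last joint's range is limited). The gripper opens to 94 mm and grips with 3 to 60 N. Pads are 16 mm wide; open, the fingers measure 119 mm over their backs; the gripper's body (75 mm by 177 mm) begins 78 mm behind the grasp point.
Start: joints at [-1.218, 0.628, 0.038, 1.517, -0.027, 0.996, -0.02], TCP at [0.264, 0.594, 0.405] pointing down, gripper open.
Joint ranges: [-3.06, 3.06], [-0.37, 2.12], [-1.25, 1.32], [0.18, 2.47], [-1.1, 4.24], [0.23, 1.98], [-2.94, 2.94]. Speed limits (rad/s): [2.57, 2.57, 3.14, 3.14, 3.14, 3.14, 3.14].

### API

Orientations are given as [roll, pitch, yaw] about the fixed x, y, z axes, in that order (R = Rz(yaw) Ry(pitch) Rx(roll)).
In Python, from rig import r gives the robot as it stands.
- The arm moves only by the tool drive_tool, never from a script. Its argument "moves" is a list that holds one entry, the list of rows, each a list of 6 numbers: the shift along the world's x, y, z as a fraction of full scale, then the turn, a rotation vector about the world's x, y, z as a fraction of full scale. In form: [[[tx, ty, tz, wx, wy, wz], ...]]. A call has 1 to 5 rows; each row is the pose to reach, as a shift and turn from the pose commanded when the call began, turning the shorter way round; what a row does not reach only later rows make up. Full scale, the value 1, is 200 mm for a shift and 180 degrees for a turn. A row lasts 1/10 s, in which the tool goes at most 50 mm and 8.59 degrees, less where a joint would pass 70% of its speed; a pose out of reach is approached as far as the arm can. A call with a number of a shift or a turn outside -1 to 1 is refused whole. A call with a gripper value outside its range is refused whole. "grip" is the opening, from -1 (shut) to 1 (fully open), so that 0 is half open, set as the call begins (left out, the last holds). The fingers move at their own pace and stop on an object; "grip_force" is the grip in N (left out, the last holds). Time passes only in rows, so rows that repeat a pose let the fingers close. It gives the time, the measured TCP pose, the force, the opening and the grip force at its end, in the units of the state.
- r.get_obs(): the state, without advancing time (a new reading comes with each control period).
- r.get_image(name): name is "side" or "top"; returns a dict with "color" (384x512x3 uint8, blue, green, red), "camera_matrix" (3x3 intrinsics, pixels), "pose" (4x4, takes a point from camera to world coordinates). Camera axes: x right, y up, looking along -z (the intrinsics and any distortion apply to the point x, -y, -z); pixel columns grow to the right and rows downward; lengths in m; the calibration is good to about 2 mm. A picture is of the moment at which its call begins. There is no depth.
- r.finish_job(): hands the job in; it is judged then, once.
The state is a dict: "time_s": time; "joints": joint angles; "qd": joint speeds; "effort": joint torques, N m; "ee_pos": TCP position; "orientation": TCP orientation; "contact_force": force on the tool from outside, world axes, zero at the start; "torque": the same for the moment, N m; "width": finger opening in m; "finger_force": force on a finger pad.
Only numpy, scipy, OpenCV 4.12 (cv2) and the standard library are available. Lean on these libraries where they do the work, as an engineer would, in place of code of your own. Each camera call takes 0.05 s, during which the arm holds its last target. There are 200 camera calls.

## Working session

There is one attempt and no reset: what is moved stays moved. The work goes in short steps, Python scripts to look and compute and a tool call to move; the robot and the scene stay as the last step left them, time stands still between calls to the robot, and variables do not carry over. Pictures are saved under pics/ and viewed, at most 10 in all, crops included, and the job is handed in when it is done.

Besides the shell and the picture viewer there is one more tool, called after "Request:" as name([rows], argument=value, ...), one row to a line, values as JSON. drive_tool: Moves the arm, as the interface text tells. Its arguments: {"type":"object","properties":{"moves":{"type":"array"},"grip":{"type":"number"},"grip_force":{"type":"number"}},"required":["moves"]}

```bash
mkdir -p pics; ls; python3 - <<'E'
from rig import r
import cv2,numpy as np
np.set_printoptions(precision=4,suppress=True)
o=r.get_obs();print(o)
for n in("side","top"):
    d=r.get_image(n);cv2.imwrite(f"pics/{n}0.png",d["color"]);np.savez(f"{n}0.npz",**d);print(d["camera_matrix"],d["pose"],d.keys())
E
```

```text
pics
{'time_s': 0.0, 'joints': array([-1.2178,  0.6293,  0.0385,  1.5184, -0.027 ,  0.9963, -0.02  ]), 'qd': array([-0.0008,  0.0018, -0.    ,  0.    , -0.0001, -0.0015, -0.001 ]), 'effort': array([ -0.0009, -54.9726,   1.1432, -18.6633,  -0.0522,   0.0237,
         0.0001]), 'ee_pos': array([0.2642, 0.5936, 0.4038]), 'orientation': array([-3.1397,  0.    ,  2.7227]), 'contact_force': array([-0.3742, -0.3203,  0.4673]), 'torque': array([-0.0347, -0.0258, -0.0153]), 'finger_force': 0.0, 'width': 0.09384136630711723}
[[395.8457   0.     252.0994]
 [  0.     395.8457 189.3407]
 [  0.       0.       1.    ]] [[ 0.9489  0.2024 -0.2423  0.2166]
 [-0.3152  0.6478 -0.6935 -0.7345]
 [ 0.0166  0.7344  0.6785  0.6186]
 [ 0.      0.      0.      1.    ]] dict_keys(['color', 'camera_matrix', 'pose'])
[[384.629    0.     252.9432]
 [  0.     384.629  186.5359]
 [  0.       0.       1.    ]] [[ 0.0497  0.9776 -0.2044  0.2515]
 [-0.9988  0.0496 -0.0057 -0.1448]
 [ 0.0046  0.2044  0.9789  0.8766]
 [ 0.      0.      0.      1.    ]] dict_keys(['color', 'camera_matrix', 'pose'])
```

View pics/side0.png

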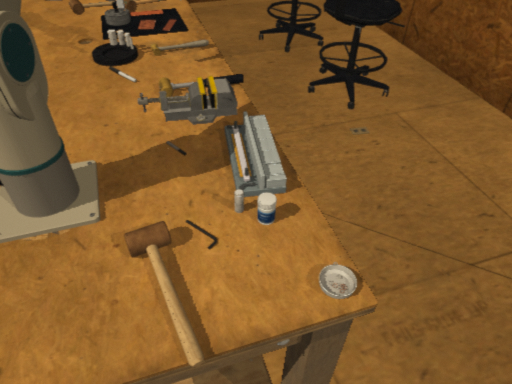

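View pics/top0.png

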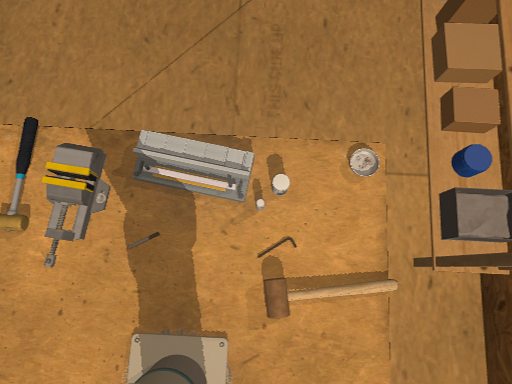

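The side view shows the jig at about (257,155), with the jar at (266,208), the punch at (239,200), the dish at (338,281) and a vise at (200,100). In the top view the ledge runs from about (142,135) to (253,160). I'll enlarge it next.

```bash
python3 - <<'E'
import cv2,numpy as np
a=cv2.imread("pics/top0.png")[120:210,125:265];b=cv2.imread("pics/side0.png")[105:205,210:300]
cv2.imwrite("pics/c.png",cv2.resize(a,None,fx=5.7,fy=5.7,interpolation=cv2.INTER_CUBIC))
cv2.imwrite("pics/d.png",cv2.resize(b,None,fx=6,fy=6,interpolation=cv2.INTER_CUBIC))
E
```

```text
(no output)
```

View pics/c.png

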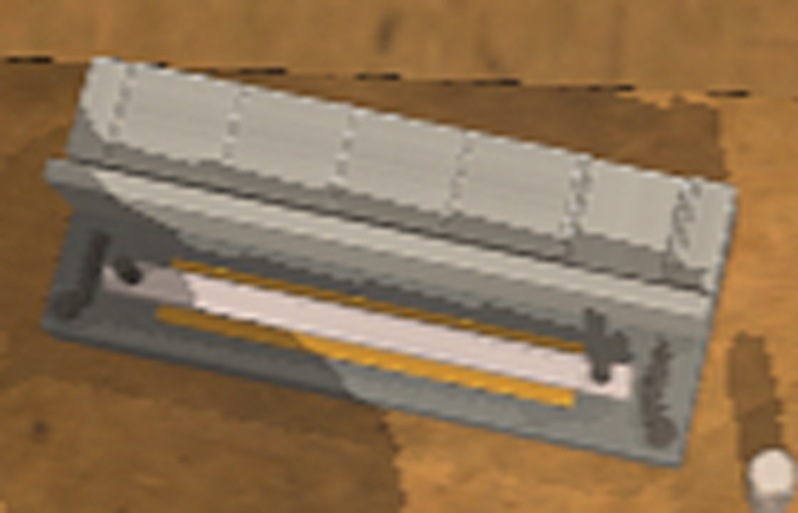

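View pics/d.png

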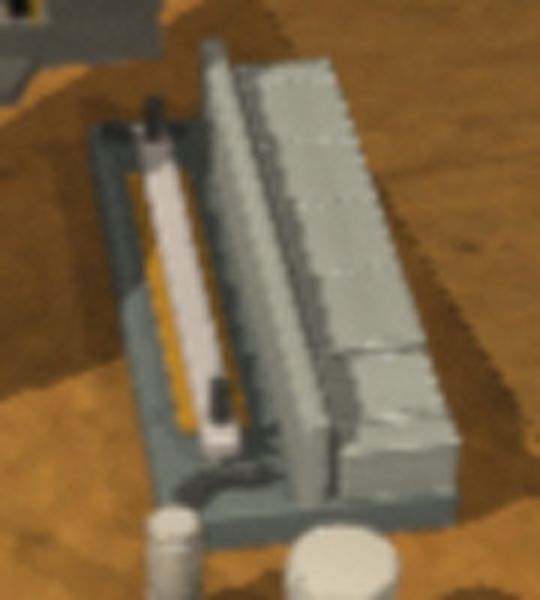

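The crops show the ledge's far corners at top-image pixels (141.7,130.5) and (253.9,152.8). The joints split the ledge into blocks. The block between crop columns 580 and 690, near the right end, looks slightly sunken in the side view (dark step at crop (380,350)). That's a hint to check by feel.

```bash
cat > h.py <<'E'
import numpy as np
np.set_printoptions(precision=4,suppress=True)
def ray(n,px,z):
    d=np.load(f"{n}0.npz");K=d["camera_matrix"];T=d["pose"]
    v=T[:3,:3]@[(px[0]-K[0,2])/K[0,0],-(px[1]-K[1,2])/K[1,1],-1]
    o=T[:3,3];return o+v*(z-o[2])/v[2]
E
python3 - <<'E'
from h import *
t=lambda x,y:(x/5.7+125,y/5.7+120)
s=lambda x,y:(x/6+210,y/6+105)
for k,p in dict(FL=(95,60),FR=(735,187),seam1=(585,160),seam2=(695,182),nearend_ledge_l=(130,68),base0=(235,90),b1=(350,112),b2=(467,136)).items(): print(k,ray("top",t(*p),.045))
for k,p in dict(fenceL=(48,163),fenceR=(712,292)).items(): print(k,ray("top",t(*p),.06))
for k,p in dict(baseNL=(45,330),baseNR=(678,465)).items(): print(k,ray("top",t(*p),.02))
for k,p in dict(FL=(328,62),FR=(458,440),NR=(345,458),step1=(423,347),step2=(440,412)).items(): print("s",k,ray("side",s(*p),.045))
a=ray("top",t(95,60),.045);b=ray("top",t(735,187),.045);d=b-a;print(np.linalg.norm(d))
yd=-d/np.linalg.norm(d);xd=np.array([yd[1],-yd[0],0]);m=(a+b)/2-.022*xd
print("yaw",np.arctan2(xd[1],xd[0]),"mid",m)
for p in [(585,160),(695,182),(130,68),(235,90),(350,112),(467,136)]: print((ray("top",t(*p),.045)-m)@yd)
for p in [(423,347),(440,412),(328,62),(458,440)]: q=ray("side",s(*p),.045)-m;print("s",q@xd,q@yd)
from scipy.spatial.transform import Rotation as R
from rig import r
o=r.get_obs();print(R.from_euler("xyz",o["orientation"]).as_matrix())
E
```

```text
FL [0.5423 0.1193 0.045 ]
FR [ 0.5027 -0.1384  0.045 ]
seam1 [ 0.5108 -0.0785  0.045 ]
seam2 [ 0.504  -0.1225  0.045 ]
nearend_ledge_l [0.5397 0.105  0.045 ]
base0 [0.5327 0.0624 0.045 ]
b1 [0.5259 0.0159 0.045 ]
b2 [ 0.5183 -0.0312  0.045 ]
fenceL [0.4942 0.1282 0.06  ]
fenceR [ 0.4559 -0.1317  0.06  ]
baseNL [0.4366 0.1349 0.02  ]
baseNR [ 0.3947 -0.1213  0.02  ]
s FL [0.5458 0.1193 0.045 ]
s FR [ 0.5049 -0.1366  0.045 ]
s NR [ 0.4617 -0.1336  0.045 ]
s step1 [ 0.5124 -0.0821  0.045 ]
s step2 [ 0.5044 -0.1199  0.045 ]
0.26071932898874106
yaw -0.1525816820397886 mid [ 0.5008 -0.0062  0.045 ]
-0.07001124148384091
-0.11447849832422448
0.11583937435630877
0.07260732336008043
0.02565390983481481
-0.022084327773754124
s 0.023037547172391405 -0.07327945055327988
s 0.02086591842499219 -0.11185974247424454
s 0.025389776210876534 0.1308465658738427
s 0.023864149476381127 -0.12834049908219688
[[-0.9136  0.4066 -0.0007]
 [ 0.4066  0.9136 -0.0016]
 [-0.     -0.0017 -1.    ]]
```

The ledge centre is about (0.502, -0.006) with yaw -0.153. I'll move above jig y = -45 mm with the fingers shut and the closing axis across the ledge.

Request:
drive_tool([
  [[0.29, -0.8, 0, 0, 0, -0.104], [0.29, -0.8, 0, 0, 0, -0.104], [0.29, -0.8, 0, 0, 0, -0.104], [0.29, -0.8, 0, 0, 0, -0.104], [0.29, -0.8, 0, 0, 0, -0.104]],
], grip=-1, grip_force=10)

```text
time_s: 0.6
ee_pos: [0.3239, 0.4309, 0.4048]
orientation: [-3.14, 0.001, 2.391]
contact_force: [-0.5, 1.0, 0.2]
width: 0.0576
finger_force: 0.0
```

Request:
drive_tool([
  [[0.29, -0.8, 0, 0, 0, -0.104], [0.29, -0.8, 0, 0, 0, -0.104], [0.29, -0.8, 0, 0, 0, -0.104], [0.29, -0.8, 0, 0, 0, -0.104], [0.29, -0.8, 0, 0, 0, -0.104]],
])

```text
time_s: 1.1
ee_pos: [0.3813, 0.2725, 0.4048]
orientation: [3.141, 0.0, 2.066]
contact_force: [0.3, 0.2, 0.3]
width: 0.0173
finger_force: 0.0
```

Request:
drive_tool([
  [[0.29, -0.8, 0, 0, 0, -0.104], [0.29, -0.8, 0, 0, 0, -0.104], [0.29, -0.8, 0, 0, 0, -0.104], [0.29, -0.8, 0, 0, 0, -0.104], [0.29, -0.8, 0, 0, 0, -0.104]],
])

```text
time_s: 1.6
ee_pos: [0.4397, 0.1134, 0.4048]
orientation: [3.14, 0.0, 1.74]
contact_force: [-0.6, 0.5, 0.5]
width: 0.0007
finger_force: 0.0
```

Request:
drive_tool([
  [[0.285, -0.82, -0.3, 0, 0, -0.104], [0.285, -0.82, -0.5, 0, 0, -0.104], [0.285, -0.82, -0.6, 0, 0, -0.104], [0.285, -0.82, -0.6, 0, 0, -0.104], [0.285, -0.82, -0.6, 0, 0, -0.104]],
])

```text
time_s: 2.1
ee_pos: [0.4963, -0.0508, 0.2815]
orientation: [-3.139, 0.001, 1.415]
contact_force: [-0.1, 0.2, 1.6]
width: 0.0007
finger_force: 0.0
```

Request:
drive_tool([
  [[0, 0, -0.15, 0, 0, 0], [0, 0, -0.15, 0, 0, 0], [0, 0, -0.15, 0, 0, 0]],
])

```text
time_s: 2.4
ee_pos: [0.4957, -0.0478, 0.2547]
orientation: [-3.14, -0.002, 1.419]
contact_force: [-0.1, -0.1, 0.4]
width: 0.0005
finger_force: 0.0
```

```bash
python3 - <<'E'
from rig import r
import cv2,numpy as np
a=r.get_image("side")["color"][90:220,190:310];b=r.get_image("top")["color"][90:220,125:265]
f=lambda i:cv2.resize(i,(400,430),interpolation=cv2.INTER_CUBIC)
cv2.imwrite("pics/e.png",np.hstack([f(a),f(b)]))
E
```

```text
(no output)
```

View pics/e.png

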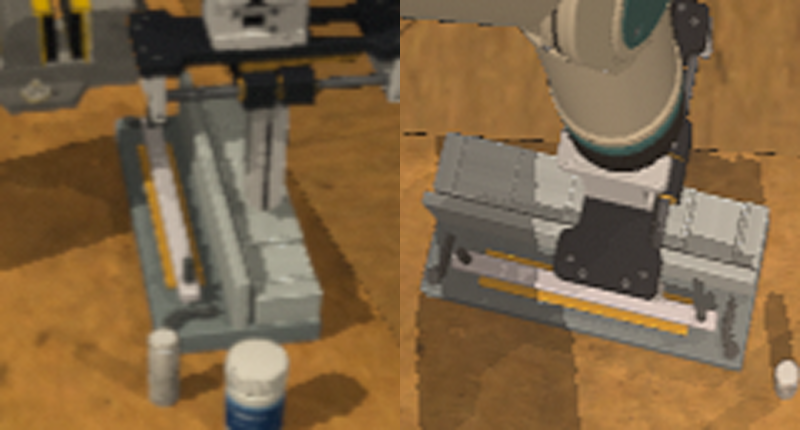

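The tips are over the middle of the ledge (left panel, (265,205)), just above it and clear of the fence. I'll creep down to touch.

Request:
drive_tool([
  [[0, 0, -0.02, 0, 0, 0], [0, 0, -0.035, 0, 0, 0], [0, 0, -0.04, 0, 0, 0], [0, 0, -0.04, 0, 0, 0]],
])

```text
time_s: 2.9
ee_pos: [0.4953, -0.0501, 0.2467]
orientation: [-3.141, -0.0, 1.416]
contact_force: [0.0, -0.5, -0.6]
width: 0.0006
finger_force: 0.0
```

Request:
drive_tool([
  [[0, 0, -0.005, 0, 0, 0], [0, 0, -0.005, 0, 0, 0], [0, 0, -0.005, 0, 0, 0]],
])

```text
time_s: 3.2
ee_pos: [0.4953, -0.0503, 0.2457]
orientation: [-3.142, 0.0, 1.416]
contact_force: [0.1, 0.3, 0.0]
width: 0.0004
finger_force: 0.0
```

Request:
drive_tool([
  [[0, 0, -0.005, 0, 0, 0], [0, 0, -0.005, 0, 0, 0], [0, 0, -0.005, 0, 0, 0]],
])

```text
time_s: 3.5
ee_pos: [0.4953, -0.0502, 0.2447]
orientation: [-3.142, -0.0, 1.416]
contact_force: [0.8, 0.3, -0.7]
width: 0.001
finger_force: 0.0
```

Request:
drive_tool([
  [[0, 0, -0.0025, 0, 0, 0], [0, 0, -0.0025, 0, 0, 0], [0, 0, -0.0025, 0, 0, 0]],
])

```text
time_s: 3.8
ee_pos: [0.4953, -0.0502, 0.2445]
orientation: [3.141, -0.0, 1.416]
contact_force: [-0.9, 0.3, 6.0]
width: 0.0001
finger_force: 2.8
```

Request:
drive_tool([
  [[0, 0, -0.0025, 0, 0, 0], [0, 0, -0.0025, 0, 0, 0], [0, 0, -0.0025, 0, 0, 0]],
])

```text
time_s: 4.1
ee_pos: [0.4952, -0.0502, 0.2444]
orientation: [3.141, -0.001, 1.416]
contact_force: [-1.9, 0.3, 10.1]
width: 0.0004
finger_force: 5.4
```

Request:
drive_tool([
  [[0, 0, -0.0025, 0, 0, 0], [0, 0, -0.0025, 0, 0, 0], [0, 0, -0.0025, 0, 0, 0]],
])

```text
time_s: 4.4
ee_pos: [0.4952, -0.0503, 0.2444]
orientation: [3.141, -0.001, 1.416]
contact_force: [-2.8, -0.0, 15.6]
width: 0.0007
finger_force: 8.0
```

Ledge contact is at TCP z about 0.2445, with stiffness near 10 N/mm. I'll ease to a light touch and slide toward the suspected block at negative y.

Request:
drive_tool([
  [[0, 0, 0.004, 0, 0, 0], [-0.003, -0.02, 0.004, 0, 0, 0], [-0.006, -0.04, 0.004, 0, 0, 0], [-0.009, -0.06, 0.004, 0, 0, 0], [-0.009, -0.06, 0.004, 0, 0, 0]],
])

```text
time_s: 4.9
ee_pos: [0.4941, -0.061, 0.2445]
orientation: [3.141, -0.003, 1.417]
contact_force: [1.0, 4.0, 9.3]
width: 0.0004
finger_force: 4.0
```

Request:
drive_tool([
  [[-0.003, -0.02, 0, 0, 0, 0], [-0.006, -0.04, 0, 0, 0, 0], [-0.006, -0.04, 0, 0, 0, 0]],
])

```text
time_s: 5.2
ee_pos: [0.4929, -0.069, 0.2445]
orientation: [3.141, -0.002, 1.417]
contact_force: [-0.8, 3.2, 7.9]
width: 0.0005
finger_force: 3.9
```

Request:
drive_tool([
  [[-0.003, -0.02, 0, 0, 0, 0], [-0.006, -0.04, 0, 0, 0, 0], [-0.006, -0.04, 0, 0, 0, 0]],
])

```text
time_s: 5.5
ee_pos: [0.4917, -0.0772, 0.2444]
orientation: [3.141, -0.002, 1.417]
contact_force: [0.6, 3.2, 6.9]
width: 0.0006
finger_force: 3.5
```

Request:
drive_tool([
  [[-0.003, -0.02, 0, 0, 0, 0], [-0.006, -0.04, 0, 0, 0, 0], [-0.006, -0.04, 0, 0, 0, 0]],
])

```text
time_s: 5.8
ee_pos: [0.4899, -0.0867, 0.2439]
orientation: [3.141, 0.001, 1.415]
contact_force: [-0.7, 0.2, -0.6]
width: 0.0003
finger_force: 0.0
```

Request:
drive_tool([
  [[-0.003, -0.02, 0, 0, 0, 0], [-0.006, -0.04, 0, 0, 0, 0], [-0.006, -0.04, 0, 0, 0, 0]],
])

```text
time_s: 6.1
ee_pos: [0.4885, -0.0951, 0.2438]
orientation: [-3.141, 0.001, 1.414]
contact_force: [1.0, -0.1, -0.4]
width: 0.0006
finger_force: 0.0
```

Contact went to zero between y = -0.077 and -0.087, so the notch starts there, which agrees with the seam. I'll go to its middle (y about -0.100) and press gradually.

Request:
drive_tool([
  [[-0.004, -0.025, 0, 0, 0, 0], [-0.004, -0.025, -0.01, 0, 0, 0], [-0.004, -0.025, -0.02, 0, 0, 0], [-0.004, -0.025, -0.02, 0, 0, 0]],
])

```text
time_s: 6.5
ee_pos: [0.4879, -0.0994, 0.2399]
orientation: [3.141, 0.0, 1.416]
contact_force: [-1.0, -1.0, 4.1]
width: 0.0004
finger_force: 1.8
```

Request:
drive_tool([
  [[0, 0, -0.005, 0, 0, 0], [0, 0, -0.01, 0, 0, 0], [0, 0, -0.015, 0, 0, 0], [0, 0, -0.015, 0, 0, 0]],
])

```text
time_s: 6.9
ee_pos: [0.4879, -0.0994, 0.2372]
orientation: [3.141, 0.0, 1.416]
contact_force: [-1.2, -1.7, 6.8]
width: 0.0005
finger_force: 3.2
```

Request:
drive_tool([
  [[0, 0, -0.005, 0, 0, 0], [0, 0, -0.01, 0, 0, 0], [0, 0, -0.015, 0, 0, 0], [0, 0, -0.015, 0, 0, 0]],
])

```text
time_s: 7.3
ee_pos: [0.4879, -0.0994, 0.2345]
orientation: [3.141, 0.0, 1.416]
contact_force: [-1.1, -1.4, 8.6]
width: 0.0007
finger_force: 4.5
```

Request:
drive_tool([
  [[0, 0, -0.005, 0, 0, 0], [0, 0, -0.0075, 0, 0, 0], [0, 0, -0.0075, 0, 0, 0], [0, 0, -0.0075, 0, 0, 0]],
])

```text
time_s: 7.7
ee_pos: [0.4877, -0.0996, 0.2343]
orientation: [3.14, -0.001, 1.415]
contact_force: [-5.1, -0.7, 23.3]
width: 0.0003
finger_force: 11.7
```

Request:
drive_tool([
  [[0, 0, -0.002, 0, 0, 0], [0, 0, -0.002, 0, 0, 0], [0, 0, -0.002, 0, 0, 0], [0, 0, -0.002, 0, 0, 0]],
])

```text
time_s: 8.1
ee_pos: [0.4877, -0.0996, 0.2342]
orientation: [3.14, -0.001, 1.415]
contact_force: [-5.6, -0.2, 26.3]
width: 0.0006
finger_force: 13.6
```

```bash
python3 - <<'E'
from rig import r
import cv2,numpy as np
o=r.get_obs();print(o["ee_pos"],o["contact_force"])
a=r.get_image("side")["color"][90:220,190:310];b=r.get_image("top")["color"][90:220,125:265]
f=lambda i:cv2.resize(i,(400,430),interpolation=cv2.INTER_CUBIC)
cv2.imwrite("pics/g.png",np.hstack([f(a),f(b)]))
E
```

```text
[ 0.48769653 -0.0995869   0.23420141] [-5.57673989 -0.15580043 26.34794187]
```

View pics/g.png

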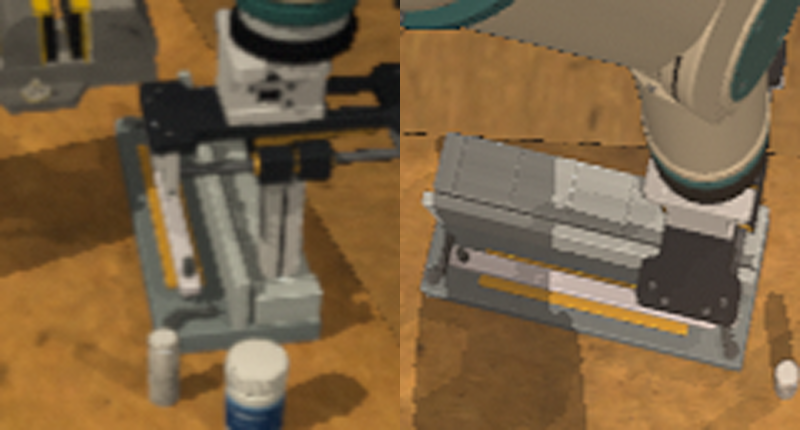

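The key is on its stop: the tips are 10.3 mm below the ledge, and the force rises steeply there (26 N). The picture shows the tips in the notch (left panel, (285,275)) and the jar and punch unmoved. I'm handing in with the key held down.

```bash
python3 -c "
from rig import r
print(r.finish_job())"
```

```text
the job is handed in; nothing more can be done
None
```

I found the notch by feel, centred near y = -0.100 m, pressed the key to its bottom stop and handed the job in while still holding it down at about 26 N. The last picture shows the jar and punch where they stood; I inferred the clamp bar's lift from the key's full travel and did not measure it.

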